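# Tighten the can-piercer's chuck and lock it for the drive

## Task

The piercing spike stands loose in the leaning chuck on the blue stand. Turn the grey chuck sleeve clockwise (seen from the spike's point) until the three brass jaws grip the spike firmly, leaving the spike fully down in its bore; then swing the orange lock bar over until it rests fully in its yellow catch, so nothing shakes loose on the drive. Leave the tin, jar and bottle beside the stand where they are.

Things in the scene. Friction and masses are not known exactly. Their poses are not given: they have to be found in the camera images.
- chuck_head: Leaning head on a blue stand (base plate 200 x 260 x 12 mm). Origin on the chuck axis at the underside of the head plate, 55 mm above the counter; z is the chuck axis, up along the spike, leaning 25 degrees from vertical towards the stand's low front (-x side). Head plate 115 (x -65 to 50) x 250 (y) x 30 mm; above it along z: sleeve 45 to 85 mm, jaws 86 to 100, spike point 117.
- catch (a point): Middle of the yellow catch, a fork 12 mm wide in y, open upward (+z of chuck_head): at (-40, -60, 52) mm in chuck_head, rising to z = 65 mm. The lock bar lies between its prongs when closed.
- bore_floor (a point): Floor of the chuck's bore (19 mm wide, 50 mm deep), on the chuck axis 35 mm above the origin of chuck_head, with the same axes; the spike's foot rests here.
- sleeve_grip (a point): Point on the chuck axis at the height to grip the sleeve (z = 72 mm in chuck_head). The sleeve is a grey ribbed ring, 60 mm outside diameter, 40 mm tall (27 mm below this point, 13 mm above). Axes turn with the sleeve; z is the chuck axis. Above this point the jaws and the spike stand up to 45 mm within 28 mm of the axis.
- sleeve_mark (a point): Red stripe on the sleeve: point on its outer top edge, 30 mm from the axis. It is at the low front (-x of chuck_head) at joint value 0.
- sleeve (a joint): Angle of the chuck sleeve, rad, 0 to 1.9; grows as it is turned clockwise seen from the spike's point, i.e. negative about the z axis of chuck_head. It moves the three jaws inward together, 5 mm per rad; they touch the spike at about 1.3 rad; turned on to 1.5 or more against rising resistance it springs back to 1.4 when let go, and the grip is firm. Stiff (0.25 N m), stays put.
- jaw0: Brass chuck jaw, 12.5 mm (radial) x 9 x 13 mm tall; origin at its inner face's lower edge. Moved by the sleeve only. This one is at the low front (-x) side.
- jaw1: Second brass jaw, a third of a turn on.
- jaw2: Third brass jaw, two thirds of a turn on.
- spike: Steel piercing spike, 16 mm diameter, 82 mm long with a conical point, standing loose in the chuck; origin at the centre of its foot, z along it to the point. 0.11 kg.
- spike_foot (a point): Centre of the spike's foot.
- lock_bar (a joint): Angle of the orange lock bar, rad: 0 = lying in its catch, across the front of the sleeve; grows as it swings up (1.57 = parallel to the chuck axis) and outward to +y of chuck_head; at most 2.2. Stiff hinge (0.22 N m): it stays where it is left.
- lock_bar_hinge (a point): Hinge axis of the lock bar, at (-40, 95, 52) mm in chuck_head; the hinge axis runs along x of chuck_head. The bar is 12 mm (x) x 14 mm, 200 mm long from here along its own -y, in the y-z plane of chuck_head.
- lock_bar_end (a point): Middle of the black rubber grip (28 mm long, 15 mm in x, 17 mm thick) on the free end of the lock bar, 185 mm from the hinge; with the bar closed it is at (-40, -90, 52) mm in chuck_head, 25 mm beyond the middle of the catch (12 mm wide).
- paint_tin: Bystander: yellow and silver paint tin, 108 mm diameter, 122 mm tall; origin under its centre.
- jar: Bystander: white jar with blue lid, 72 mm diameter, 100 mm tall; origin under its centre.
- solvent_bottle: Bystander: green bottle with red cap, 68 mm diameter, 170 mm tall; origin under its centre.

How it is judged (in metres and radians):
On the way, in this order (a step that is already met when the one before it is completed fails the run):
1. the three jaws all grip the spike, which is fully down in its bore, with the lock bar still open (contact force between each of jaw0, jaw1, jaw2 and spike above 5 N and distance between spike_foot and bore_floor below 0.008 m and angle between the z axis of spike and the z axis of chuck_head, either way round below 0.08 rad and value of joint lock_bar above 0.8 rad), for 0.3 s.
2. the lock bar rests in its catch (value of joint lock_bar below 0.06 rad), for 0.2 s.
At the end, for the whole second after the job is handed in: Each of the three jaws presses on the spike with more than 5 N, the spike's foot is within 8 mm of the bore's floor and the spike within 0.08 rad of the chuck axis and at rest, and the lock bar is within 0.06 rad of lying in its catch (contact force between each of jaw0, jaw1, jaw2 and spike above 5 N and distance between spike_foot and bore_floor below 0.008 m and angle between the z axis of spike and the z axis of chuck_head, either way round below 0.08 rad and value of joint lock_bar below 0.06 rad and linear speed of spike below 0.02 m/s); the robot touches nothing.
It fails at once if a bystander (tin, jar or bottle) is shifted more than 30 mm or tipped more than 0.3 rad (distance of any of paint_tin, jar, solvent_bottle from where it was at the start of the episode above 0.03 m or angle between any of paint_tin, jar, solvent_bottle's own z axis and vertical above 0.3 rad).
It also fails if it takes over 64 s, if anything falls off the work surface, if the arm or the gripper's body presses on something with over 40 N, if the wrist force passes 120 N, or if a joint passes its speed limit or range.

## Robot

A 6-joint arm with a two-finger parallel gripper is mounted at the origin on the work surface. World frame = base frame: x ahead of the robot, y to its left, z up, the work surface at z = 0. Lengths are in mm, angles in rad, forces in N, time in s.
With the tool pointing down it reaches from about 350 to 875 mm from the base axis. Payload 4.2 kg.
Tool frame: the origin (TCP) lies on the mounting face of the last link; the fingertips stand 173 mm ahead of it and the grasp point (between the pads) lies 155 mm ahead of it; z points along the fingers, y is the direction in which the jaws open and shut (so a half turn about z gives the same grasp; the last joint's range is limited). The gripper opens to 85 mm and grips with 20 to 120 N. Pads are 22 mm wide; open, the fingers measure 114 mm over their backs; the gripper's body (76 mm by 85 mm) begins 54 mm behind the grasp point. The pads swing forward as they close: fully open they stand 13 mm farther back than shut.
Start: joints at [-1.046, 0.385, 0.008, 0, -1.194, -0.259], TCP at [164.193, -603.026, 404.712] pointing down, gripper open.
Joint ranges: [-3.14, 3.14], [-1.21, 2.06], [-1.07, 1.41], [-3.16, 2.05], [-2.99, -0.16], [-3.1, 3.1]. Speed limits (rad/s): [2.79, 2.79, 3.14, 3.14, 3.14, 3.14].

## Interface

Orientations are given as a unit quaternion [x, y, z, w].
In Python, from bench import arm gives the robot as it stands.
- The arm moves only by the shell command python3 -m jog 'ROWS' [OPENING]. ROWS is JSON, a list that holds one entry, the list of rows, each a list of 4 numbers: the shift along the tool's x, y, z in mm, then the turn about the tool's z in degrees. In form: [[[x, y, z, spin], ...]]. A call has exactly 5 rows; each row is the pose to reach, as a shift and turn from the pose measured when the call began, along the tool's axes at that moment; what a row does not reach only later rows make up. A row lasts 1/8 s, in which the tool goes at most 62.5 mm and 10.7 degrees, less where a joint would pass 70% of its speed; a pose out of reach is approached as far as the arm can. A call with a gripper value outside its range is refused whole. OPENING is the finger opening in mm, from 0 to 85.4, set as the call begins (- or left out, the last holds). The fingers move at their own pace and stop on an object; the grip force is fixed at half the most. Time passes only in rows, so rows that repeat a pose let the fingers close, or fill a call up. It gives the time, the measured TCP pose, the force and the opening at its end, in the units of the state.
- arm.read_state(): the state, without advancing time (a new reading comes with each control period).
- arm.get_image(name): name is "scene" or "top"; returns (picture, depth): 420x560x3 uint8, blue, green, red; 420x560 float32, mm along the optical axis (not along the pixel's ray), 0 where there is no reading.
- arm.camera_params(name): a dict with "mtx" (3x3 intrinsics, pixels), "R" (3x3) and "t" (3): a world point X has camera coordinates R X + t. Camera axes: x right, y down, z forward; pixel columns grow to the right and rows downward; lengths in mm; the calibration is good to about 2 mm. A picture is of the moment at which its call begins. camera_params takes no time and is no camera call.
- arm.job_done(): hands the job in, once; it reports no verdict.
The state is a dict: "clock": time; "joints": joint angles; "joint_vel": joint speeds; "joint_efforts": joint torques, N m; "position": TCP position; "ee_rot": TCP orientation; "contact_force": force on the tool from outside, world axes, zero at the start; "wrist_torque": the same for the moment, N m; "gripper_width": finger opening in mm.
Only numpy, scipy, OpenCV 4.12 (cv2) and the standard library are available. Lean on these libraries where they do the work, as an engineer would, in place of code of your own. Each camera call takes 0.05 s, during which the arm holds its last target.

## Working session

There is one attempt and no reset: what is moved stays moved. The work goes in short steps, Python scripts to look and compute and a shell command to move; the robot and the scene stay as the last step left them, time stands still between calls to the robot, and variables do not carry over. Pictures are saved under pics/ and viewed, and the job is handed in when it is done.

```bash
ls; mkdir -p pics
python3 - <<'E'
from bench import arm
import cv2,numpy as np
s=arm.read_state();print(s)
for n in("scene","top"):
    p,d=arm.get_image(n);cv2.imwrite(f"pics/{n}0.png",p);np.save(f"pics/{n}0.npy",d)
    c=arm.camera_params(n);print(n,c)
E
```

```text
pics
{'clock': 0.0, 'joints': array([-1.04638774e+00,  3.85574603e-01,  6.64398538e-03, -4.68819852e-04,
       -1.19398636e+00, -2.58623576e-01]), 'joint_vel': array([-0.00140797,  0.00011708, -0.00116847, -0.00061858, -0.00035171,
       -0.00057244]), 'joint_efforts': array([-9.57484008e-04, -3.92290521e+01,  1.88405210e+01,  4.18633237e+00,
       -4.65627600e-03, -2.01936942e-06]), 'position': array([ 164.16467048, -602.85472449,  403.62185689]), 'ee_rot': array([-1.32415894e-01,  9.91193654e-01,  1.06323132e-03, -2.03223366e-04]), 'contact_force': array([-0.41586326, -0.1629012 , -0.35602331]), 'wrist_torque': array([ 0.01739467, -0.00969213, -0.00263438]), 'gripper_width': 85.34301058639498}
scene {'mtx': array([[403.77722363,   0.        , 288.65411762],
       [  0.        , 403.77722363, 214.1455069 ],
       [  0.        ,   0.        ,   1.        ]]), 'R': array([[-0.5225204 ,  0.85262605, -0.00112099],
       [ 0.71126571,  0.43516384, -0.55202674],
       [-0.47018456, -0.28924255, -0.83382566]]), 't': array([ 330.92992846, -375.57707166, 1176.0730777 ])}
top {'mtx': array([[417.49475595,   0.        , 279.18366034],
       [  0.        , 417.49475595, 209.32636555],
       [  0.        ,   0.        ,   1.        ]]), 'R': array([[-0.02761817, -0.99961787,  0.00116317],
       [-0.99488234,  0.02737415, -0.09726145],
       [ 0.09719245, -0.0038434 , -0.99525819]]), 't': array([   2.56589432,  626.5872721 , 1075.98667011])}
```

View pics/scene0.png

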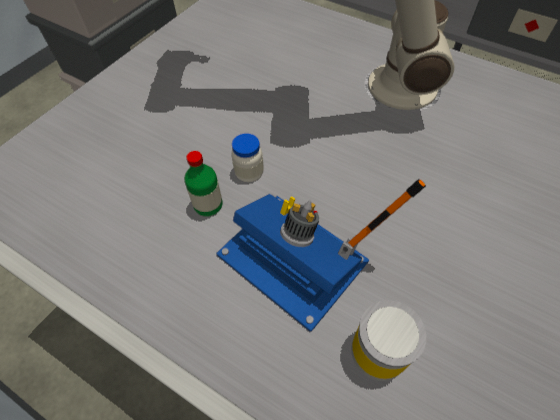

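View pics/top0.png

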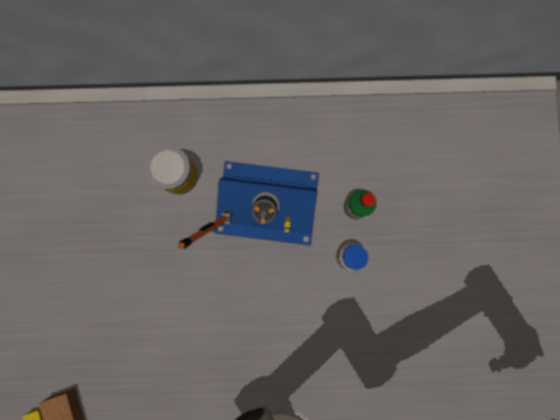

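Run:
```python
import cv2
p=cv2.imread('pics/scene0.png')[150:350,180:450];cv2.imwrite('pics/s0z.png',cv2.resize(p,None,fx=2.9,fy=2.9,interpolation=2))
p=cv2.imread('pics/top0.png')[140:270,160:360];cv2.imwrite('pics/t0z.png',cv2.resize(p,None,fx=4,fy=4,interpolation=2))
```

```text
(no output)
```

View pics/s0z.png

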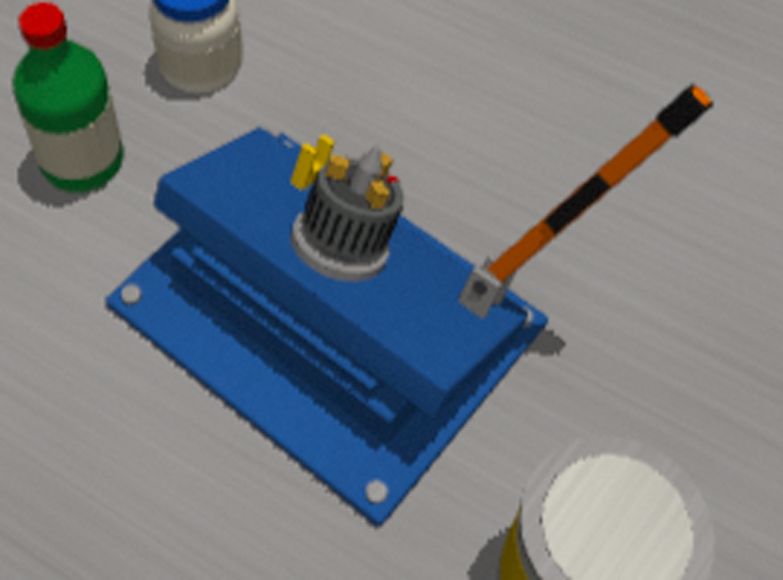

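View pics/t0z.png

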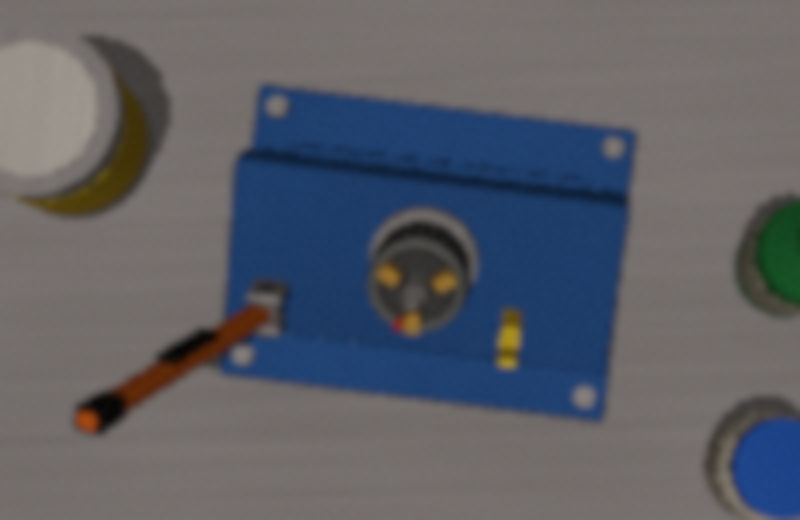

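```bash
cat > h.py <<'E'
import numpy as np,cv2
from bench import arm
def world(n,d,m):
    c=arm.camera_params(n);v,u=np.nonzero(m&(d>0));z=d[v,u]
    P=np.c_[u,v,np.ones(len(u))]@np.linalg.inv(c["mtx"]).T*z[:,None]
    return (P-c["t"])@c["R"],u,v
def proj(n,X):
    c=arm.camera_params(n);p=(np.atleast_2d(X)@c["R"].T+c["t"])@c["mtx"].T;return p[:,:2]/p[:,2:]
def tri(us,ut):
    c=[arm.camera_params(n) for n in("scene","top")]
    P=[k["mtx"]@np.c_[k["R"],k["t"]] for k in c]
    X=cv2.triangulatePoints(P[0],P[1],np.array(us,float),np.array(ut,float));return X[:3,0]/X[3,0]
E
python3 - <<'E'
from h import *
for n in("scene","top"):
    p=cv2.imread(f'pics/{n}0.png');d=np.load(f'pics/{n}0.npy');h=cv2.cvtColor(p,cv2.COLOR_BGR2HSV)
    b=(h[...,0]>100)&(h[...,0]<120)&(h[...,1]>150)&(h[...,2]>60)
    W,u,v=world(n,d,b);sel=(W[:,0]>350)&(W[:,2]>40)&(W[:,2]<140)&(abs(W[:,1]-20)<180)
    Q=W[sel]
    for _ in range(6):
        m=Q.mean(0);N=np.linalg.svd(Q-m,full_matrices=0)[2][2];N*=np.sign(N[2]);r=(Q-m)@N;Q=Q[abs(r)<max(3,1.5*np.std(r))]
    print(n,len(Q),'n',N,'tilt',np.degrees(np.arccos(N[2])),'yaw',np.degrees(np.arctan2(-N[1],-N[0])),'c',m,np.std(r))
    for nm,m in dict(yellow=(h[...,0]>22)&(h[...,0]<33)&(h[...,1]>180)&(h[...,2]>90),orange=(h[...,0]>4)&(h[...,0]<15)&(h[...,1]>180)&(h[...,2]>60)).items():
        W,u,v=world(n,d,m)
        s=(W[:,0]>350)&(W[:,0]<750)&(W[:,1]<300)&(W[:,1]>-150)&(W[:,2]>60)
        if s.sum():
            print(n,nm,s.sum(),W[s].mean(0),W[s].min(0),W[s].max(0))
E
```

```text
scene 3239 n [-0.40982278  0.06270178  0.91000757] tilt 24.493602574652993 yaw -8.698645699547178 c [644.97141482  30.23826126  83.50896789] 1.1065575514746178
scene yellow 135 [589.04719958 -29.47029712  85.81390743] [567.78587345 -39.46429405  69.56404512] [749.27097322 209.0144356  147.72287728]
scene orange 380 [575.07099641 157.46663604 176.30080621] [533.99513677 119.33982782  93.53416222] [608.98623682 198.68787028 260.46065146]
top 2656 n [-0.41602327  0.06333471  0.90714572] tilt 24.88615629004879 yaw -8.656152239890023 c [633.74356947  16.80026927  81.50105403] 1.415461685983915
top yellow 27 [581.31450616 -32.7781492   87.9669412 ] [568.07918105 -35.76245781  75.38680477] [593.43588589 -30.04939503 104.85616166]
top orange 168 [568.24389029 154.97128745 183.80372367] [532.8679489   32.77627548 102.01988098] [604.17460815 194.85106175 261.82440889]
```

```bash
python3 - <<'E'
from h import *
for n,box in(("scene",(275,190,335,235)),("top",(240,185,300,235))):
    p=cv2.imread(f'pics/{n}0.png');h=cv2.cvtColor(p,cv2.COLOR_BGR2HSV);d=np.load(f'pics/{n}0.npy')
    m=((h[...,0]>12)&(h[...,0]<24)&(h[...,1]>110)&(h[...,2]>80)).astype(np.uint8)
    x0,y0,x1,y1=box;M=np.zeros_like(m);M[y0:y1,x0:x1]=m[y0:y1,x0:x1]
    k,l,st,c=cv2.connectedComponentsWithStats(M)
    for i in range(1,k):
        if st[i,4]>3:
            W,_,_=world(n,d,l==i);print(n,'brass',c[i],st[i,4],np.median(W,0))
    m=((h[...,0]<8)|(h[...,0]>172))&(h[...,1]>130)&(h[...,2]>60);M=np.zeros_like(m);M[y0:y1,x0:x1]=m[y0:y1,x0:x1]
    W,u,v=world(n,d,M);print('red',u.mean(),v.mean(),len(u),np.median(W,0))
    # screws
    m=((h[...,1]<60)&(h[...,2]>110)).astype(np.uint8)
    # all dark points high near the chuck (sleeve top ring)
    W,u,v=world(n,d,np.ones_like(m,bool)); N=np.array([-.4177,.0639,.9063]);N/=np.linalg.norm(N)
    s=(np.hypot(W[:,0]-605,W[:,1]-20)<60)
    hN=W@N
    print(np.histogram(hN[s]-hN[s].min(),bins=20))
E
python3 - <<'E'
import cv2
p=cv2.imread('pics/scene0.png')[185:255,270:345];cv2.imwrite('pics/s0y.png',cv2.resize(p,None,fx=8,fy=8,interpolation=0))
p=cv2.imread('pics/top0.png')[180:240,240:310];cv2.imwrite('pics/t0y.png',cv2.resize(p,None,fx=8,fy=8,interpolation=0))
E
```

```text
scene brass [295.69090909 207.21818182] 55 [618.91693309   6.18604232 145.69444979]
scene brass [310.35365854 213.82926829] 82 [621.4685246   37.02704987 142.80552226]
red 314.44444444444446 211.66666666666666 9 [594.5545507   35.00308406 121.63851133]
(array([ 27,  14,   0,   0,   0, 453, 158, 110,  81,  93, 100, 100,  75,
        93, 301,  59,  80,  66,  20,  13]), array([  0.        ,   6.0573296 ,  12.1146592 ,  18.1719888 ,
        24.2293184 ,  30.286648  ,  36.3439776 ,  42.4013072 ,
        48.4586368 ,  54.51596641,  60.57329601,  66.63062561,
        72.68795521,  78.74528481,  84.80261441,  90.85994401,
        96.91727361, 102.97460321, 109.03193281, 115.08926241,
       121.14659201]))
top brass [256.59259259 208.55555556] 27 [618.79679133  39.13516206 149.40680366]
top brass [270.51851852 210.03703704] 27 [613.65408032   5.2540759  148.08595308]
top brass [262.42105263 219.89473684] 19 [591.71686231  27.34804296 136.17543222]
top brass [287.6        219.86666667] 15 [593.10155177 -35.46957678  91.83683493]
top brass [287.         226.72727273] 11 [576.43286735 -33.02793335  79.18744486]
red 259.0 220.0 3 [592.71928395  35.29613674 121.74569107]
(array([ 90, 209,  81,   1,   0,   4, 580, 173,  52,  26,  19,  32,  22,
        24, 146, 210,  32,  59,  17,   8]), array([  0.        ,   6.53443257,  13.06886514,  19.6032977 ,
        26.13773027,  32.67216284,  39.20659541,  45.74102797,
        52.27546054,  58.80989311,  65.34432568,  71.87875824,
        78.41319081,  84.94762338,  91.48205595,  98.01648851,
       104.55092108, 111.08535365, 117.61978622, 124.15421878,
       130.68865135]))
```

View pics/s0y.png

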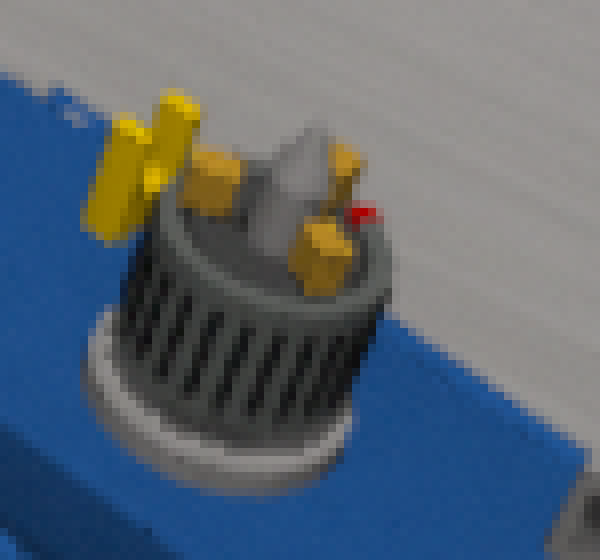

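View pics/t0y.png

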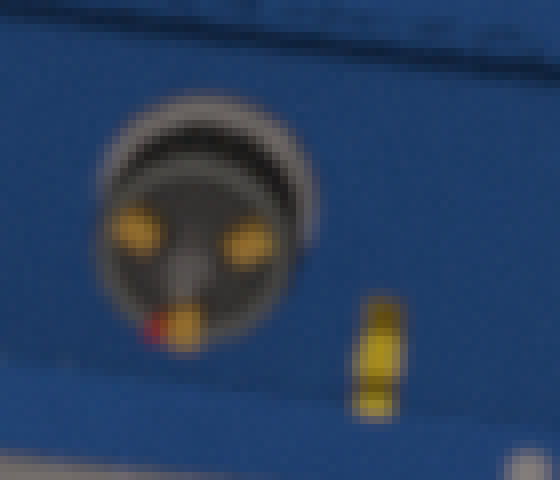

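Run:
```python
from h import *
psi=np.radians(-8.7);t=np.radians(25)
ez=np.array([-np.sin(t)*np.cos(psi),-np.sin(t)*np.sin(psi),np.cos(t)])
ey=np.array([-np.sin(psi),np.cos(psi),0]);ex=np.cross(ey,ez)
M={'scene':np.array([644.97,30.24,83.51]),'top':np.array([633.74,16.80,81.50])}
pix={'scene':(304.4,214.4),'top':(264.4,211.2)}
print(tri(pix['scene'],pix['top']))
for n in M:
    c=arm.camera_params(n);C=-c["R"].T@c["t"];d=c["R"].T@np.linalg.inv(c["mtx"])@np.array([*pix[n],1])
    for h in(55,):
        X=C+d*(((M[n]+h*ez-C)@ez)/(d@ez));O=X-85*ez;print(n,'ring',X,'O',O)
    dd=np.load(f'pics/{n}0.npy');W,u,v=world(n,dd,np.ones_like(dd,bool))
    L=(W-O)@np.c_[ex,ey,ez]
    s=(abs(L[:,2]-85)<2.5)&(np.hypot(L[:,0],L[:,1])<40)
    q=L[s];(a,b),r=cv2.minEnclosingCircle(q[:,:2].astype(np.float32));print(n,len(q),'circle',a,b,r)
    # spike tip: highest along ez
    s=(np.hypot(L[:,0],L[:,1])<20)&(L[:,2]>100)&(L[:,2]<125);q=L[s];i=np.argsort(-q[:,2])[:5];print(q[i].round(1))
```

```text
[613.12926323  22.25843579 126.42217125]
scene ring [615.43535033  24.43953276 130.99114771] O [650.94457363  19.00585804  53.95498581]
scene 280 circle -1.3601460456848145 -1.5903531312942505 31.633947372436523
[[-1.200e+00  4.000e-01  1.172e+02]
 [ 1.000e-01 -1.000e+00  1.168e+02]
 [-0.000e+00 -2.900e+00  1.155e+02]
 [-4.700e+00 -3.800e+00  1.154e+02]
 [-1.400e+00  1.000e+00  1.151e+02]]
top ring [612.93799922  21.34565479 132.27664052] O [648.44722252  15.91198007  55.24047862]
top 265 circle -1.0642670392990112 0.7992459535598755 30.35753631591797
[[ -3.2   0.3 116.8]
 [ -1.1   2.8 116.6]
 [ -3.8   2.6 116. ]
 [ -1.1   0.6 115.7]
 [  0.8   0.9 114.3]]
```

```bash
cat >> h.py <<'E'
from scipy.spatial.transform import Rotation as Ro
psi=np.radians(-8.7);_t=np.radians(25)
ez=np.array([-np.sin(_t)*np.cos(psi),-np.sin(_t)*np.sin(psi),np.cos(_t)])
ey=np.array([-np.sin(psi),np.cos(psi),0]);ex=np.cross(ey,ez);B=np.c_[ex,ey,ez]
O=np.array([648.5,17.,55.])
def ch(x,y,z): return O+B@np.array([x,y,z],float)
def rel(target,ang=None):
    s=arm.read_state();R=Ro.from_quat(s['ee_rot']).as_matrix()
    a=np.degrees(np.arctan2(R[1,1],R[0,1]))
    print('clk %.2f'%s['clock'],'pos',s['position'].round(1),'yang %.1f'%a,'F',s['contact_force'].round(1),'w %.1f'%s['gripper_width'],'| shift',(R.T@(np.array(target)-s['position'])).round(1),'spin',None if ang is None else round(a-ang,1))
E
python3 - <<'E'
from h import *
print(ch(0,0,72),ch(-40,-60,65),ch(-40,95,52),ch(-40,-90,52))
for n in("scene","top"):
    p=cv2.imread(f'pics/{n}0.png');d=np.load(f'pics/{n}0.npy');h=cv2.cvtColor(p,cv2.COLOR_BGR2HSV)
    m=(h[...,0]>4)&(h[...,0]<15)&(h[...,1]>180)&(h[...,2]>60)
    W,u,v=world(n,d,m);L=(W-O)@B;L=L[(abs(L[:,0]+40)<25)&(L[:,1]>80)&(L[:,2]>50)]
    f=np.polyfit(L[:,2],L[:,1],1);print(n,len(L),'x',np.median(L[:,0]),'ang',np.degrees(np.arctan(f[0])),'y at z52',np.polyval(f,52),L.max(0))
rel([618.4,21.6,400],111.3)
E
```

```text
[618.42159909  21.60264211 120.25416067] [576.43505057 -32.67091582  97.00527569] [605.3113001  119.71460403  85.22327446] [577.32804835 -63.15676503  85.22327446]
scene 380 x -33.705597651980696 ang 17.89640868062612 y at z52 96.2293129330036 [-27.77943737 162.8945125  242.54445411]
top 167 x -35.8162931988897 ang 18.655383855671978 y at z52 88.64621593651678 [-30.27897978 159.11438553 245.37000369]
clk 0.10 pos [ 164.2 -602.9  403.7] yang 105.2 F [ 0.4  0.3 -1. ] w 85.3 | shift [-602.3  483.3    4.6] spin -6.1
```

```bash
python3 -m jog '[[[-45,36,0,0],[-90,72,0,0],[-138,110,0,0],[-186,148,0,-3],[-230,184,0,-6]]]' 85; python3 -c "
from h import *
rel([618.4,21.6,400],111.3)"
```

```text
clock: 0.72
position: [338.6, -363.1, 403.9]
ee_rot: [-0.185, 0.983, 0.001, -0.0]
contact_force: [0.6, 0.2, 0.2]
gripper_width: 84.7
clk 0.72 pos [ 338.6 -363.1  403.9] yang 111.3 F [0.6 0.2 0.2] w 84.7 | shift [-400.6  256.6    4.5] spin 0.0
```

Run:
```python
from h import *
print(arm.read_state()['joints'])
```

```text
[-0.49307633  0.16629941 -0.29910456 -0.00170768 -1.10708773 -0.70474874]
```

```bash
python3 -m jog '[[[-45,28,0,0],[-90,57,0,0],[-135,86,0,0],[-180,115,0,0],[-225,144,0,0]]]' 85;python3 -m jog '[[[-45,29,0,0],[-90,58,0,0],[-135,86,0,0],[-175,112,4,0],[-175,112,4,0]]]' 85; python3 -c "
from h import *
rel([618.4,21.6,400],111.3)"
```

```text
clock: 1.35
position: [496.4, -145.5, 404.0]
ee_rot: [-0.185, 0.983, 0.001, -0.0]
contact_force: [-0.1, -0.1, -0.6]
gripper_width: 84.8
clock: 1.98
position: [619.9, 25.1, 398.2]
ee_rot: [-0.187, 0.982, 0.001, -0.002]
contact_force: [-0.3, -0.5, 0.4]
gripper_width: 85.2
clk 1.98 pos [619.9  25.1 398.2] yang 111.5 F [-0.3 -0.5  0.4] w 85.2 | shift [ 2.7 -2.7 -1.8] spin 0.2
```

```bash
python3 -m jog '[[[1,-1,25,0],[3,-3,50,0],[3,-3,80,0],[3,-3,105,0],[3,-3,105,0]]]' 85
python3 - <<'E'
from h import *
rel([618.4,21.6,270],111.3)
for n,b in(("scene",(230,120,430,270)),("top",(200,140,350,250))):
    p,d=arm.get_image(n);x0,y0,x1,y1=b;cv2.imwrite(f"pics/{n}1.png",cv2.resize(p[y0:y1,x0:x1],None,fx=4,fy=4))
E
```

```text
clock: 2.6
position: [616.7, 20.6, 291.1]
ee_rot: [-0.186, 0.983, 0.001, -0.004]
contact_force: [-0.4, -0.5, 0.7]
gripper_width: 85.2
clk 2.60 pos [616.7  20.6 291.1] yang 111.5 F [-0.4 -0.5  0.7] w 85.2 | shift [-2.1  0.3 21. ] spin 0.2
```

View pics/scene1.png

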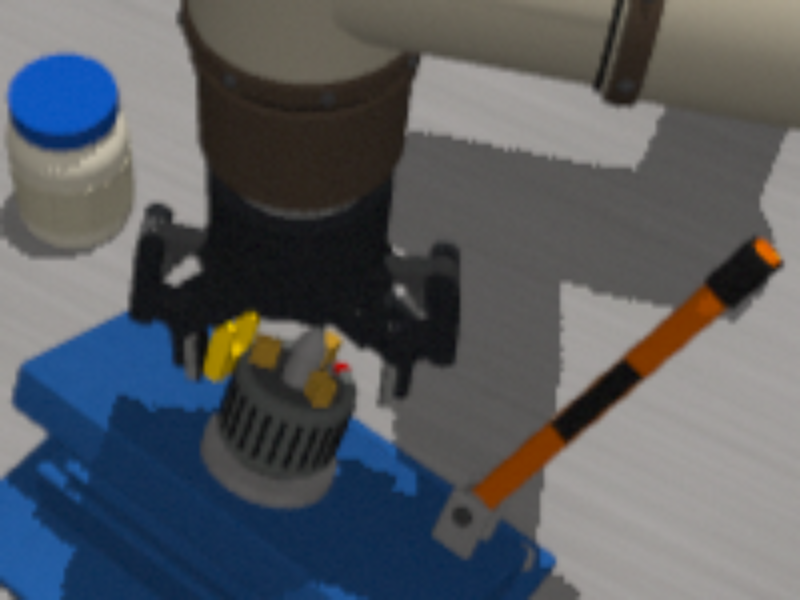

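```bash
python3 -m jog '[[[-1,0,10,0],[-2,0,21,0],[-2,0,21,0],[-2,0,21,0],[-2,0,21,0]]]' 85; python3 -m jog '[[[0,0,0,0],[0,0,0,0],[0,0,0,0],[0,0,0,0],[0,0,0,0]]]' 40
python3 - <<'E'
from h import *
rel([618.4,21.6,270],111.3)
for n,b in(("scene",(230,120,430,270)),("top",(200,140,350,250))):
    p,d=arm.get_image(n);x0,y0,x1,y1=b;cv2.imwrite(f"pics/{n}2.png",cv2.resize(p[y0:y1,x0:x1],None,fx=4,fy=4))
E
```

```text
clock: 3.32
position: [619.9, 21.8, 273.3]
ee_rot: [-0.187, 0.982, 0.001, -0.001]
contact_force: [-0.2, -0.3, -0.0]
gripper_width: 85.0
clock: 3.95
position: [619.9, 22.0, 274.9]
ee_rot: [-0.187, 0.982, 0.001, -0.0]
contact_force: [-2.0, 0.8, 5.2]
gripper_width: 61.3
clk 3.95 pos [619.9  22.  274.9] yang 111.5 F [-2.   0.8  5.2] w 61.3 | shift [1.5 0.2 4.9] spin 0.2
```

View pics/scene2.png

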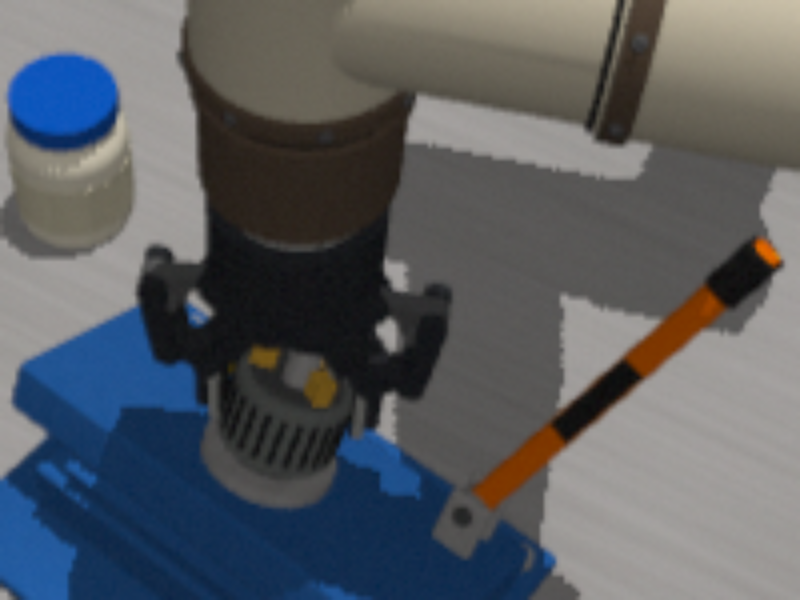

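```bash
python3 -m jog '[[[0,0,0,5],[0,0,0,10],[0,0,0,15],[0,0,0,20],[0,0,0,25]]]' 40
python3 - <<'E'
from h import *
s=arm.read_state();print(s['wrist_torque'].round(2))
rel([618.4,21.6,270],111.3)
p,d=arm.get_image("scene");cv2.imwrite("pics/scene3.png",cv2.resize(p[120:270,230:430],None,fx=4,fy=4))
E
```

```text
clock: 4.68
position: [620.0, 22.1, 275.4]
ee_rot: [0.03, 1.0, 0.001, 0.0]
contact_force: [1.8, -3.5, -4.9]
gripper_width: 58.9
[ 0.08 -1.04  0.75]
clk 4.67 pos [620.   22.1 275.4] yang 86.5 F [ 1.8 -3.5 -4.9] w 58.9 | shift [ 1.5 -0.6  5.4] spin -24.8
```

View pics/scene3.png

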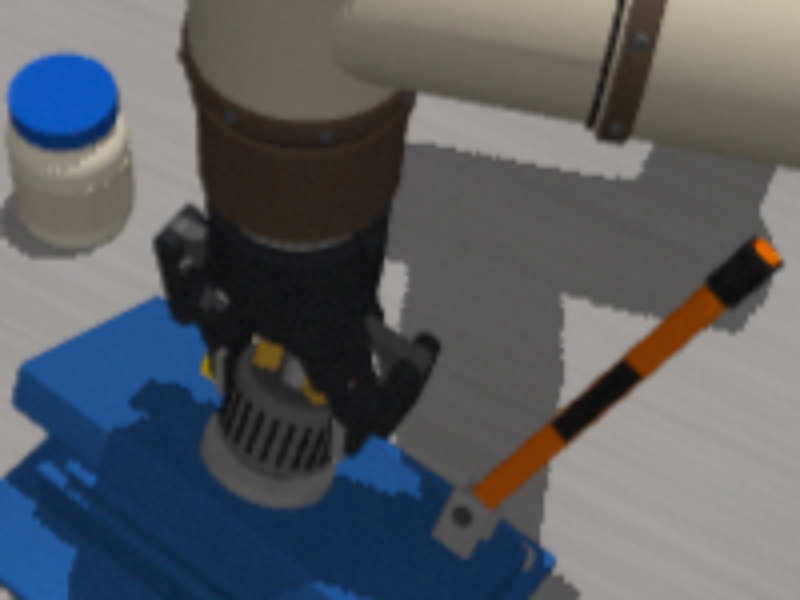

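```bash
python3 -m jog '[[[0,0,0,6],[0,0,0,12],[0,0,0,18],[0,0,0,24],[0,0,0,28]]]' 40;python3 -c "
from h import *
s=arm.read_state();print(s['wrist_torque'].round(2))
"; python3 -m jog '[[[0,0,0,0],[0,0,0,0],[0,0,0,0],[0,0,0,0],[0,0,0,0]]]' 72
python3 - <<'E'
from h import *
s=arm.read_state();print(s['wrist_torque'].round(2))
rel([618.4,21.6,270],111.3)
p,d=arm.get_image("scene");cv2.imwrite("pics/scene4.png",cv2.resize(p[120:270,230:430],None,fx=4,fy=4))
E
```

```text
clock: 5.35
position: [619.8, 21.1, 277.9]
ee_rot: [0.27, 0.963, 0.002, 0.002]
contact_force: [-8.6, -8.0, 8.3]
gripper_width: 59.1
[1.49 0.24 2.26]
clock: 5.98
position: [619.9, 21.3, 277.6]
ee_rot: [0.27, 0.963, 0.002, 0.002]
contact_force: [0.2, 0.5, 0.2]
gripper_width: 71.6
[ 0.01 -0.   -0.03]
clk 5.97 pos [619.9  21.3 277.6] yang 58.7 F [0.2 0.5 0.2] w 71.6 | shift [ 1.5 -0.5  7.6] spin -52.6
```

View pics/scene4.png

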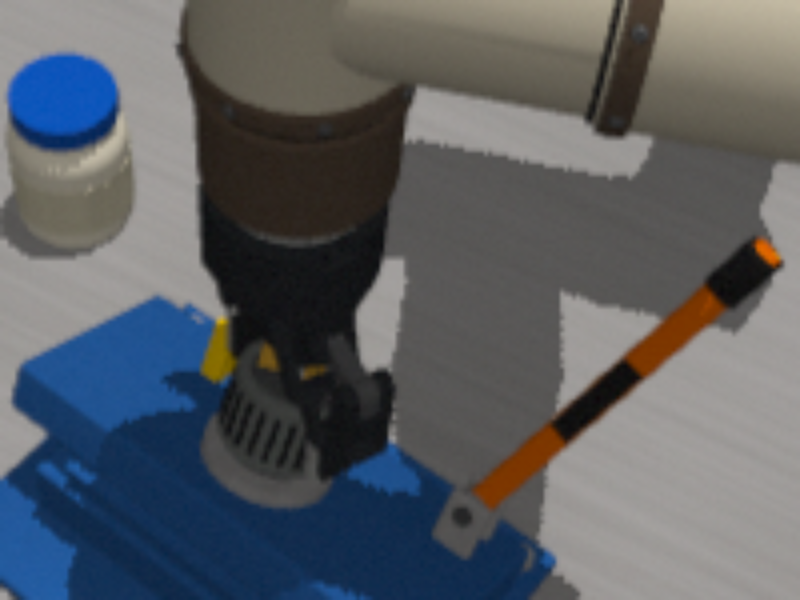

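```bash
python3 -m jog '[[[0,0,0,-10],[0,0,0,-20],[0,0,2,-30],[0,0,4,-40],[1,-1,6,-50]]]' 74
python3 - <<'E'
from h import *
rel([618.4,21.6,270],111.3)
for n,b in(("scene",(270,185,345,255)),("top",(230,170,310,240))):
    p,d=arm.get_image(n);x0,y0,x1,y1=b;cv2.imwrite(f"pics/{n}5.png",cv2.resize(p[y0:y1,x0:x1],None,fx=8,fy=8))
E
```

```text
clock: 6.65
position: [618.6, 21.0, 271.6]
ee_rot: [-0.165, 0.986, 0.001, 0.002]
contact_force: [-0.4, -0.4, 0.3]
gripper_width: 73.9
clk 6.65 pos [618.6  21.  271.6] yang 109.0 F [-0.4 -0.4  0.3] w 73.9 | shift [-0.   0.7  1.6] spin -2.3
```

View pics/scene5.png

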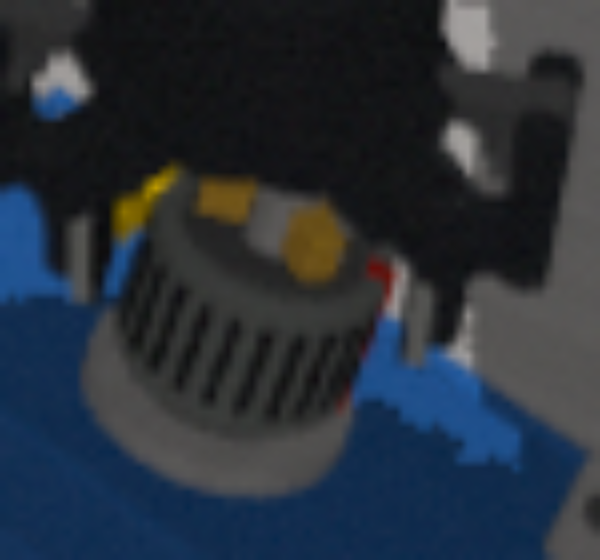

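View pics/top5.png

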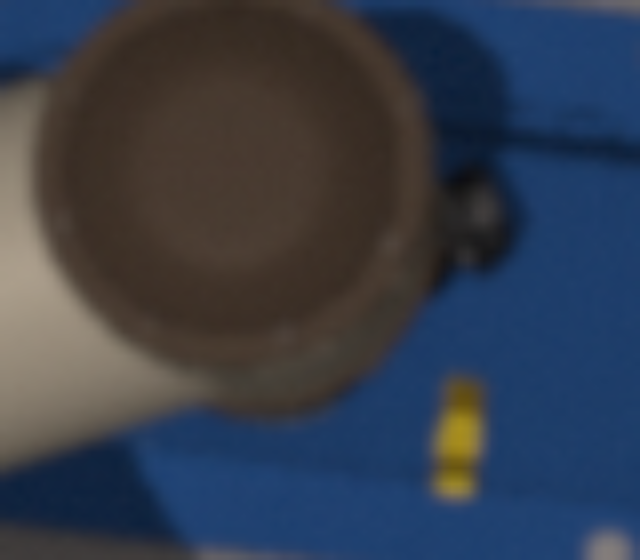

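Run:
```python
from h import *
for q in np.arange(0,1.91,.1): print(round(q,1),proj("scene",ch(-30*np.cos(q),30*np.sin(q),85))[0].round(1), (proj("scene",ch(-30*np.cos(q),30*np.sin(q),85))[0]-[270,185])*8//1)
```

```text
0.0 [312.7 207.5] [341. 180.]
0.1 [313.8 208.4] [350. 186.]
0.2 [314.9 209.2] [359. 193.]
0.3 [315.9 210.2] [366. 201.]
0.4 [316.7 211.1] [373. 208.]
0.5 [317.4 212.1] [379. 216.]
0.6 [318.1 213.1] [384. 224.]
0.7 [318.5 214. ] [388. 232.]
0.8 [318.9 215. ] [390. 240.]
0.9 [319.1 216. ] [392. 247.]
1.0 [319.1 216.9] [392. 255.]
1.1 [319.  217.8] [391. 262.]
1.2 [318.7 218.7] [389. 269.]
1.3 [318.3 219.5] [386. 275.]
1.4 [317.8 220.2] [382. 281.]
1.5 [317.1 220.9] [376. 286.]
1.6 [316.3 221.4] [370. 291.]
1.7 [315.3 221.9] [362. 295.]
1.8 [314.3 222.3] [354. 298.]
1.9 [313.1 222.7] [344. 301.]
```

```bash
python3 -m jog '[[[0,0,1,0],[0,0,2,3],[0,0,2,5],[0,0,2,5],[0,0,2,5]]]' 40;python3 -m jog '[[[0,0,0,6],[0,0,0,12],[0,0,0,18],[0,0,0,24],[0,0,0,24]]]' 40
python3 - <<'E'
from h import *
s=arm.read_state();print(s['wrist_torque'].round(2))
rel([618.4,21.6,270],111.3)
for n,b in(("scene",(270,185,345,255)),):
    p,d=arm.get_image(n);x0,y0,x1,y1=b;cv2.imwrite(f"pics/{n}6.png",cv2.resize(p[y0:y1,x0:x1],None,fx=8,fy=8))
E
```

```text
clock: 7.38
position: [618.1, 21.5, 272.1]
ee_rot: [-0.118, 0.993, 0.001, 0.002]
contact_force: [-7.0, 2.5, 11.5]
gripper_width: 60.8
clock: 8.0
position: [617.5, 21.9, 273.3]
ee_rot: [0.09, 0.996, 0.002, 0.002]
contact_force: [-5.3, -0.3, 5.8]
gripper_width: 57.5
[1.53 1.21 1.37]
clk 8.00 pos [617.5  21.9 273.3] yang 79.6 F [-5.3 -0.3  5.8] w 57.5 | shift [-0.9 -0.2  3.3] spin -31.7
```

View pics/scene6.png

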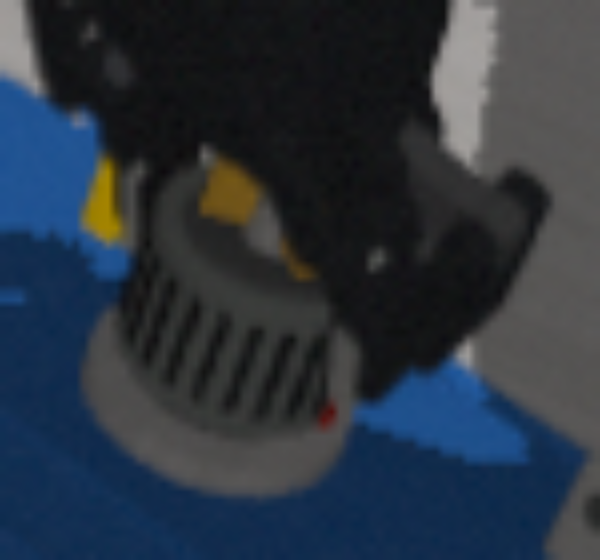

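Run:
```python
from h import *
for q in np.arange(1,1.91,.1): print(round(q,1),*[(proj("scene",ch(-30*np.cos(q),30*np.sin(q),z))[0]-[270,185])*8//1 for z in (45,49,53)])
```

```text
1.0 [341. 379.] [346. 367.] [351. 355.]
1.1 [340. 386.] [345. 374.] [350. 362.]
1.2 [338. 393.] [343. 381.] [348. 369.]
1.3 [335. 400.] [340. 388.] [345. 375.]
1.4 [330. 406.] [335. 394.] [340. 381.]
1.5 [325. 411.] [330. 399.] [335. 387.]
1.6 [318. 416.] [323. 404.] [328. 392.]
1.7 [311. 421.] [316. 408.] [321. 396.]
1.8 [302. 424.] [307. 412.] [312. 399.]
1.9 [293. 427.] [298. 414.] [303. 402.]
```

```bash
python3 -m jog '[[[0,0,0,5],[0,0,0,10],[0,0,0,13],[0,0,0,13],[0,0,0,13]]]' 40
python3 - <<'E'
from h import *
s=arm.read_state();print(s['wrist_torque'].round(2))
rel([618.4,21.6,270],111.3)
for n,b in(("scene",(270,185,345,255)),):
    p,d=arm.get_image(n);x0,y0,x1,y1=b;cv2.imwrite(f"pics/{n}7.png",cv2.resize(p[y0:y1,x0:x1],None,fx=8,fy=8))
E
```

```text
clock: 8.68
position: [616.0, 22.4, 275.0]
ee_rot: [0.199, 0.98, 0.003, 0.001]
contact_force: [-12.9, -1.2, 8.6]
gripper_width: 57.9
[3.46 1.91 3.29]
clk 8.68 pos [616.   22.4 275. ] yang 67.1 F [-12.9  -1.2   8.6] w 57.9 | shift [-2.5  0.1  5. ] spin -44.2
```

View pics/scene7.png

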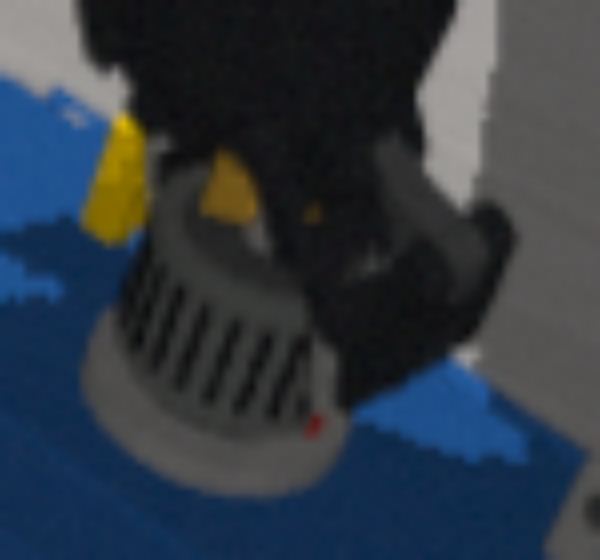

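```bash
python3 -m jog '[[[0,0,0,0],[0,0,0,0],[0,0,0,0],[0,0,0,0],[0,0,0,0]]]' 76; python3 -m jog '[[[0,0,-20,0],[0,0,-50,0],[0,0,-90,0],[0,0,-130,0],[0,0,-130,0]]]' 76;  python3 - <<'E'
from h import *
s=arm.read_state();print(s['wrist_torque'].round(2))
rel([618.4,21.6,270],111.3)
for n,b in(("scene",(270,185,345,255)),):
    p,d=arm.get_image(n);x0,y0,x1,y1=b;cv2.imwrite(f"pics/{n}8.png",cv2.resize(p[y0:y1,x0:x1],None,fx=8,fy=8))
    cv2.imwrite(f"pics/{n}8f.png",p)
    W,u,v=world(n,d,np.ones_like(d,bool));L=(W-O)@B
    q=L[(np.hypot(L[:,0],L[:,1])<20)&(L[:,2]>100)&(L[:,2]<125)];print(q[np.argsort(-q[:,2])[:5]].round(1))
E
```

```text
clock: 9.35
position: [616.1, 22.3, 274.7]
ee_rot: [0.199, 0.98, 0.003, 0.001]
contact_force: [-0.2, 0.7, -0.7]
gripper_width: 75.8
clock: 9.98
position: [616.2, 21.6, 409.0]
ee_rot: [0.199, 0.98, 0.004, 0.005]
contact_force: [0.1, -0.3, -0.7]
gripper_width: 75.7
[-0.1   0.08 -0.02]
clk 9.97 pos [616.2  21.6 409. ] yang 67.1 F [ 0.1 -0.3 -0.7] w 75.7 | shift [ -0.8  -0.6 139. ] spin -44.2
[[  2.    4.2 114.7]
 [ -1.    2.2 114.5]
 [  0.4   0.9 114.2]
 [  1.5  -0.5 113.7]
 [  2.3   2.4 113.6]]
```

View pics/scene8.png

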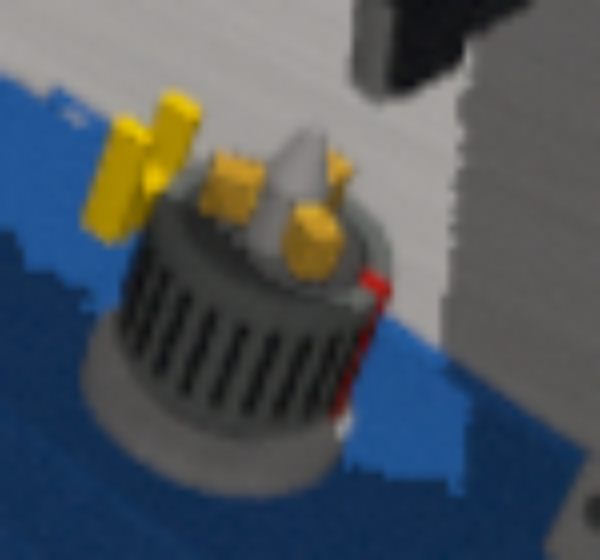

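View pics/scene8f.png

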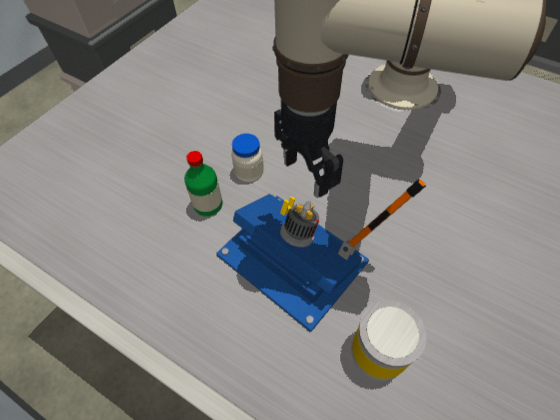

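```bash
cat >> h.py <<'E'
def wp(q,r,off,x=-40):
    q=float(q);return ch(x,95-r*np.cos(q)+off*np.sin(q),52+r*np.sin(q)+off*np.cos(q))+[0,0,173]
def moves(ps,ang=81.3):
    s=arm.read_state();R=Ro.from_quat(s['ee_rot']).as_matrix();a=np.degrees(np.arctan2(R[1,1],R[0,1]))
    for p in ps: print(p.round(0),'->',(R.T@(p-s['position'])).round(0),round(a-ang,1))
E
python3 - <<'E'
from h import *
for nm,u,h in(('tin',(170,166),122),('jar',(354,256),100),('bottle',(368,200),170)):
    c=arm.camera_params('top');C=-c["R"].T@c["t"];d=c["R"].T@np.linalg.inv(c["mtx"])@np.array([*u,1]);print(nm,C+d*(h-C[2])/d[2])
print('barend',ch(-40,158,242),'start tip',ch(-40,200,215))
a=ch(-40,200,215)+[0,0,173]
rel(a,81.3)
moves([np.array([616,22,480.]),a+[0,0,92],a])
E
```

```text
tin [731.66707133 250.58067553 122.        ]
jar [ 499.40577858 -195.00230383  100.        ]
bottle [ 628.86856791 -220.78001694  170.        ]
barend [535.46717382 194.13558004 257.42175399] start tip [553.09952861 233.92633249 232.95144374]
clk 10.03 pos [615.7  21.6 406.4] yang 67.1 F [-0.6 -0.1 -0.4] w 76.0 | shift [140.4 171.1   1.4] spin -14.2
[616.  22. 480.] -> [ -0.   1. -74.] -14.2
[553. 234. 498.] -> [140. 172. -91.] -14.2
[553. 234. 406.] -> [140. 171.   1.] -14.2
```

```bash
python3 -m jog '[[[0,0,-45,0],[0,0,-90,-4],[40,50,-100,-8],[75,92,-100,-14],[110,135,-100,-14]]]' 0; python3 -m jog '[[[0,0,0,0],[0,0,0,0],[0,0,0,0],[0,0,0,0],[0,0,0,0]]]' 0
python3 - <<'E'
from h import *
a=ch(-40,200,215)+[0,0,173]
rel(a,81.3)
E
```

```text
clock: 10.65
position: [565.6, 189.7, 505.7]
ee_rot: [0.078, 0.997, 0.003, 0.002]
contact_force: [1.1, 0.3, -0.8]
gripper_width: -0.1
clock: 11.28
position: [565.9, 188.9, 505.6]
ee_rot: [0.079, 0.997, 0.003, 0.002]
contact_force: [-0.1, 0.2, 0.1]
gripper_width: -0.3
clk 11.28 pos [565.9 188.9 505.6] yang 81.0 F [-0.1  0.2  0.1] w -0.3 | shift [20.1 41.8 99.9] spin -0.3
```

```bash
python3 -m jog '[[[10,22,0,0],[20,44,0,0],[20,44,30,0],[20,44,65,0],[20,44,100,0]]]' 0
python3 - <<'E'
from h import *
a=ch(-40,200,215)+[0,0,173]
rel(a,81.3)
p,d=arm.get_image("scene");cv2.imwrite("pics/scene9.png",cv2.resize(p[120:270,270:470],None,fx=4,fy=4))
moves([ch(-40,200-k,215)+[0,0,173] for k in(30,60,90,110)]+[wp(q,186,15+8*np.sin(q)) for q in (1.5,1.2,.9,.6,.3,.15,0)])
E
```

```text
clock: 11.9
position: [553.5, 235.8, 405.1]
ee_rot: [0.079, 0.997, 0.003, 0.003]
contact_force: [0.4, 0.7, 0.5]
gripper_width: -0.4
clk 11.90 pos [553.5 235.8 405.1] yang 81.0 F [0.4 0.7 0.5] w -0.4 | shift [ 0.1 -1.9 -0.9] spin -0.3
[549. 204. 406.] -> [ -1. -31.  -7.] -0.4
[544. 175. 406.] -> [ -1. -61.  -7.] -0.4
[539. 145. 406.] -> [ -1. -91.  -7.] -0.4
[536. 125. 406.] -> [  -2. -111.   -7.] -0.4
[529. 141. 428.] -> [  9. -97. -29.] -0.4
[522.  85. 423.] -> [   6. -153.  -23.] -0.4
[524.  32. 402.] -> [  -4. -205.   -3.] -0.4
[533. -13. 368.] -> [ -20. -249.   31.] -0.4
[549. -46. 323.] -> [ -42. -279.   76.] -0.4
[560. -57. 298.] -> [ -54. -287.  101.] -0.4
[571. -63. 272.] -> [ -66. -292.  127.] -0.4
```

View pics/scene9.png

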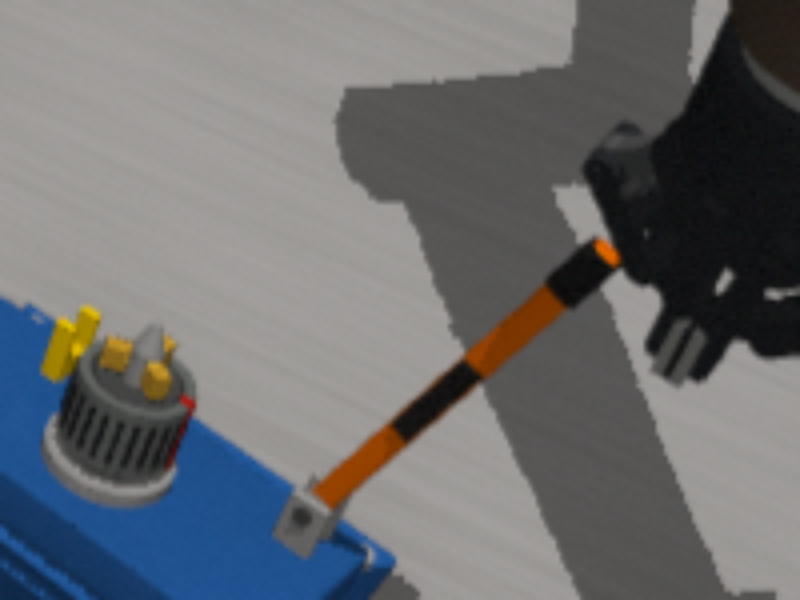

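```bash
python3 -m jog '[[[-1,-5,-15,0],[-1,-25,-18,0],[0,-45,-20,0],[2,-65,-22,0],[4,-85,-24,0]]]' 0
python3 - <<'E'
from h import *
p,d=arm.get_image("scene");cv2.imwrite("pics/scene10.png",cv2.resize(p[120:270,230:430],None,fx=4,fy=4))
moves([wp(q,186,15+8*np.sin(q)) for q in (1.5,1.35,1.2,1.05,.9,.75,.6,.45,.3,.15,0)])
rel([0,0,0])
E
```

```text
clock: 12.58
position: [534.7, 150.2, 424.0]
ee_rot: [0.08, 0.997, 0.001, -0.002]
contact_force: [1.1, 1.2, 0.5]
gripper_width: -0.3
[529. 141. 428.] -> [ 4. -8. -4.] -0.5
[525. 113. 427.] -> [  4. -36.  -3.] -0.5
[522.  85. 423.] -> [  1. -64.   1.] -0.5
[522.  58. 414.] -> [ -3. -91.  10.] -0.5
[524.  32. 402.] -> [  -9. -117.   22.] -0.5
[528.   8. 387.] -> [ -17. -140.   37.] -0.5
[533. -13. 368.] -> [ -25. -160.   56.] -0.5
[540. -32. 347.] -> [ -36. -177.   77.] -0.5
[549. -46. 323.] -> [ -47. -190.  101.] -0.5
[560. -57. 298.] -> [ -59. -199.  126.] -0.5
[571. -63. 272.] -> [ -71. -203.  152.] -0.5
clk 12.62 pos [533.9 148.6 424.1] yang 80.8 F [-0.9 -0.9  0.2] w 0.1 | shift [ 501.2 -232.4  426.3] spin None
```

View pics/scene10.png

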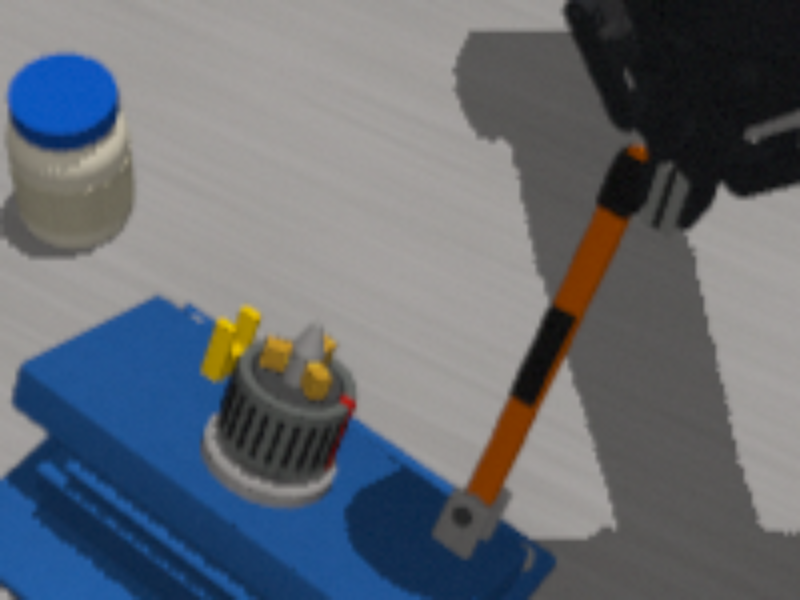

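```bash
python3 -m jog '[[[4,-36,-3,0],[1,-64,1,0],[-3,-91,10,0],[-9,-117,22,0],[-13,-128,29,0]]]' 0
python3 - <<'E'
from h import *
p,d=arm.get_image("scene");cv2.imwrite("pics/scene11.png",cv2.resize(p[120:270,230:430],None,fx=4,fy=4))
moves([wp(q,186,15+8*np.sin(q)) for q in (.75,.6,.45,.3,.2,.15,0.1,.05,0)])
rel([0,0,0])
E
```

```text
clock: 13.25
position: [525.5, 18.7, 394.3]
ee_rot: [0.081, 0.997, 0.0, -0.003]
contact_force: [-0.6, 0.5, 1.3]
gripper_width: 0.1
[528.   8. 387.] -> [ -4. -10.   7.] -0.6
[533. -13. 368.] -> [-13. -30.  25.] -0.6
[540. -32. 347.] -> [-23. -47.  47.] -0.6
[549. -46. 323.] -> [-34. -60.  70.] -0.6
[556. -54. 306.] -> [-42. -66.  87.] -0.6
[560. -57. 298.] -> [-46. -69.  95.] -0.6
[563. -59. 289.] -> [-51. -71. 104.] -0.6
[567. -62. 281.] -> [-55. -72. 112.] -0.6
[571. -63. 272.] -> [-59. -73. 121.] -0.6
clk 13.30 pos [525.6  18.3 393.4] yang 80.7 F [-0.3 -0.8 -0.8] w 0.0 | shift [ 512.5 -103.   397.6] spin None
```

View pics/scene11.png

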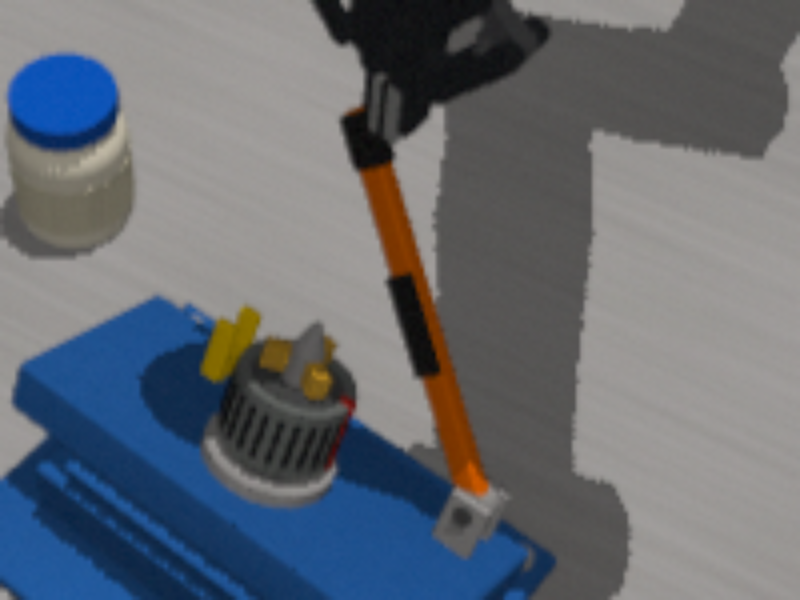

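```bash
python3 -m jog '[[[-4,-10,7,0],[-13,-30,25,0],[-23,-47,47,0],[-34,-60,70,0],[-42,-66,87,0]]]' 0
python3 - <<'E'
from h import *
p,d=arm.get_image("scene");cv2.imwrite("pics/scene12.png",cv2.resize(p[120:270,230:430],None,fx=4,fy=4))
moves([wp(q,186,o+8*np.sin(q)) for q,o in ((.2,15),(.15,15),(0.1,12),(.05,12),(0,12),(0,9),(0,6))])
rel([0,0,0])
E
```

```text
clock: 13.92
position: [556.0, -54.1, 305.1]
ee_rot: [0.082, 0.997, -0.0, -0.004]
contact_force: [0.0, 0.3, 0.2]
gripper_width: -0.1
[556. -54. 306.] -> [ 0.  1. -4.] -0.7
[560. -57. 298.] -> [-4. -2.  5.] -0.7
[564. -60. 287.] -> [-9. -4. 16.] -0.7
[568. -62. 278.] -> [-14.  -5.  25.] -0.7
[572. -63. 269.] -> [-18.  -6.  33.] -0.7
[573. -64. 266.] -> [-19.  -6.  36.] -0.7
[575. -64. 264.] -> [-20.  -6.  39.] -0.7
clk 13.97 pos [556.  -54.4 302.8] yang 80.6 F [-0.7 -0.6 -2. ] w -0.3 | shift [553.7 -36.4 309.6] spin None
```

View pics/scene12.png

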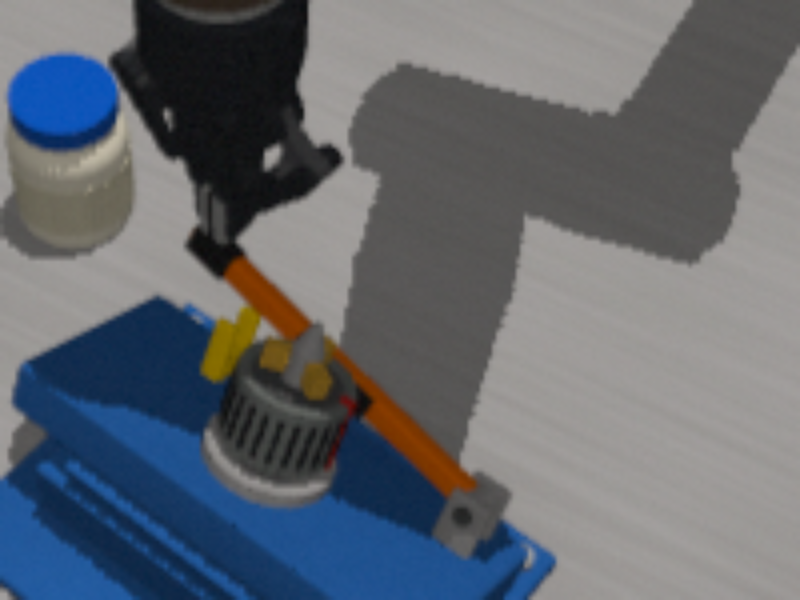

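```bash
python3 -m jog '[[[-4,-5,5,0],[-8,-10,14,0],[-13,-11,23,0],[-17,-12,30,0],[-17,-12,30,0]]]' 0
python3 - <<'E'
from h import *
p,d=arm.get_image("scene");cv2.imwrite("pics/scene13.png",cv2.resize(p[120:270,230:430],None,fx=4,fy=4))
moves([wp(q,190,o+8*np.sin(q)) for q,o in ((0,15),(0,12),(0,9),(0,6))])
rel([0,0,0])
E
```

```text
clock: 14.6
position: [570.6, -69.1, 271.9]
ee_rot: [0.082, 0.997, -0.001, -0.007]
contact_force: [0.2, 0.2, -0.5]
gripper_width: -0.2
[570. -67. 272.] -> [1. 2. 0.] -0.7
[572. -67. 269.] -> [-1.  2.  3.] -0.7
[573. -68. 266.] -> [-2.  2.  6.] -0.7
[574. -68. 264.] -> [-3.  2.  9.] -0.7
clk 14.65 pos [570.6 -69.  272.3] yang 80.6 F [ 0.7 -0.1  0.1] w 0.1 | shift [570.7 -24.4 279.5] spin None
```

View pics/scene13.png

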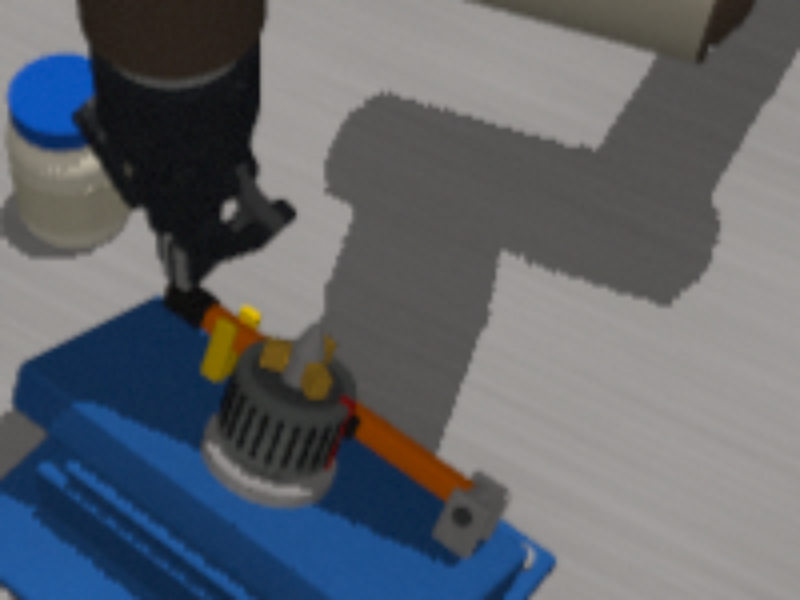

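```bash
python3 -m jog '[[[-1,0,2,0],[-2,0,5,0],[-3,0,7,0],[-4,0,9,0],[-4,0,9,0]]]' 0
python3 - <<'E'
from h import *
p,d=arm.get_image("scene");cv2.imwrite("pics/scene14.png",cv2.resize(p[120:270,230:430],None,fx=4,fy=4))
rel([0,0,0])
E
```

```text
clock: 15.28
position: [573.4, -69.3, 268.0]
ee_rot: [0.081, 0.997, -0.001, -0.007]
contact_force: [-12.3, 4.9, 26.3]
gripper_width: 0.2
clk 15.32 pos [573.3 -69.3 268. ] yang 80.7 F [-13.    4.6  26.6] w 0.0 | shift [573.2 -23.3 276.2] spin None
```

View pics/scene14.png

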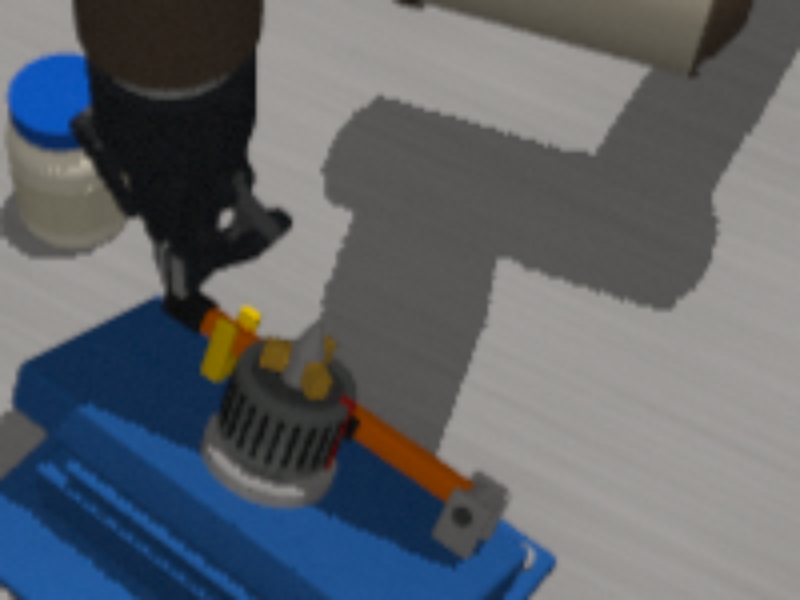

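```bash
python3 -m jog '[[[2,0,-5,0],[15,0,-45,0],[50,0,-90,0],[90,0,-130,0],[130,0,-150,0]]]' 0;python3 -m jog '[[[40,-20,0,0],[80,-50,0,0],[80,-100,0,0],[80,-150,0,0],[80,-150,0,0]]]' 0
python3 - <<'E'
from h import *
rel([0,0,0])
for n in("scene","top"):
    p,d=arm.get_image(n)
    x0,y0,x1,y1=(230,150,380,262) if n=="scene" else(200,150,350,262)
    cv2.imwrite(f"pics/{n}15.png",cv2.resize(p[y0:y1,x0:x1],None,fx=5,fy=5));cv2.imwrite(f"pics/{n}15f.png",p)
    h=cv2.cvtColor(p,cv2.COLOR_BGR2HSV);W,u,v=world(n,d,(h[...,0]>4)&(h[...,0]<15)&(h[...,1]>180)&(h[...,2]>50))
    L=(W-O)@B;L=L[(abs(L[:,0]+40)<15)&(L[:,1]<100)&(L[:,1]>-110)&(L[:,2]>40)&(L[:,2]<90)]
    f=np.polyfit(L[:,1],L[:,2],1);print(n,len(L),'slope',f[0],'z at y -90,95',np.polyval(f,[-90,95]))
    W,u,v=world(n,d,np.ones_like(d,bool));L=(W-O)@B
    q=L[(np.hypot(L[:,0],L[:,1])<12)&(L[:,2]>100)&(L[:,2]<125)];print(q[np.argsort(-q[:,2])[:5]].round(1))
E
```

```text
clock: 15.95
position: [446.3, -48.0, 422.0]
ee_rot: [0.081, 0.997, -0.001, -0.005]
contact_force: [0.7, 0.3, 0.2]
gripper_width: 0.0
clock: 16.58
position: [342.2, -185.3, 423.1]
ee_rot: [0.084, 0.996, -0.001, -0.005]
contact_force: [-0.4, 0.6, 0.4]
gripper_width: -0.0
clk 16.57 pos [ 342.2 -185.3  423.1] yang 80.4 F [-0.4  0.6  0.4] w -0.0 | shift [364.1 126.4 426.5] spin None
scene 260 slope 0.00025458484625560387 z at y -90,95 [54.62861858 54.67571678]
[[ 2.700e+00  1.900e+00  1.158e+02]
 [ 2.600e+00 -1.000e-01  1.144e+02]
 [-1.300e+00  2.100e+00  1.143e+02]
 [ 4.200e+00  1.400e+00  1.137e+02]
 [ 1.800e+00  2.200e+00  1.133e+02]]
top 224 slope -0.0026169268866119938 z at y -90,95 [58.74585954 58.26172807]
[[  2.    1.9 117.9]
 [ -0.6  -0.6 116.7]
 [  1.4  -2.5 114.7]
 [ -1.8   1.9 114.4]
 [  0.9  -0.2 114.1]]
```

View pics/scene15.png

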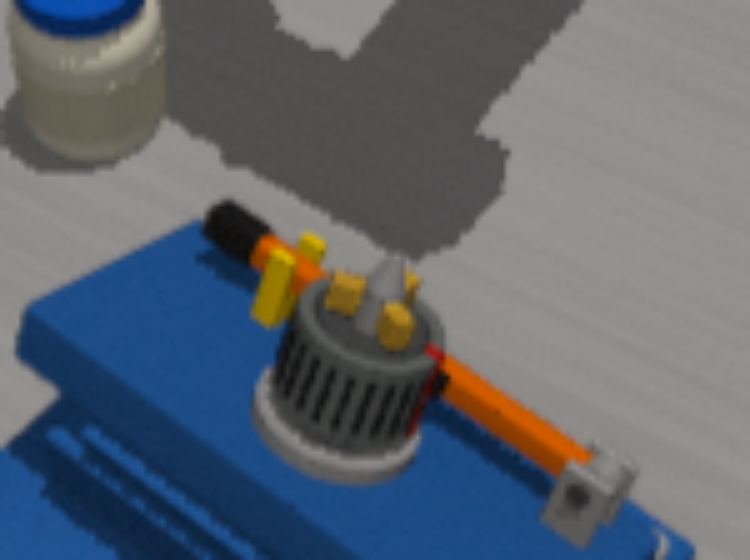

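View pics/top15.png

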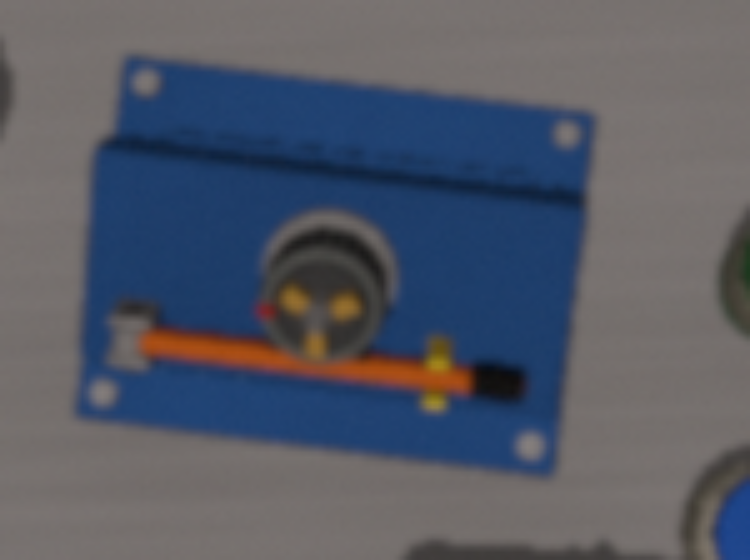

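View pics/scene15f.png

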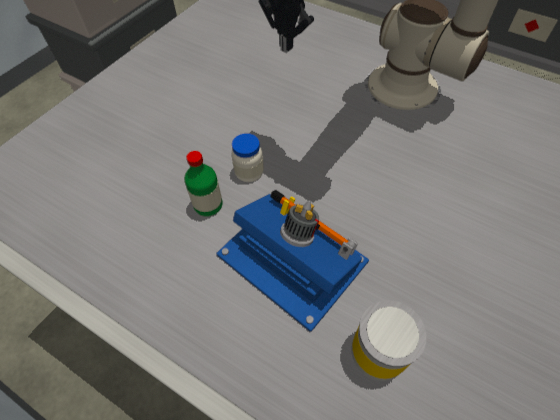

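```bash
python3 -m jog '[[[0,0,0,0],[0,0,0,0],[0,0,0,0],[0,0,0,0],[0,0,0,0]]]' 0; python3 -c "
from bench import arm
print(arm.job_done())"
```

```text
clock: 17.3
position: [343.0, -183.2, 423.0]
ee_rot: [0.082, 0.997, -0.001, -0.005]
contact_force: [-0.1, -1.4, -0.2]
gripper_width: -0.2
the job is handed in; nothing more can be done
None
```

I tightened the sleeve on the spike and closed the lock bar into its catch, then handed the job in at 17.3 s of the 64 s limit; no verdict came back.

- **Sleeve and jaws:** I turned the sleeve clockwise in two grips to about 1.7 rad, read from the red mark. After release it sprang back to about 1.4 rad, and all three jaws look closed on the spike. I could not measure the jaw force, so the firm grip is inferred from that spring-back.
- **Spike:** Depth in the last two views puts its point 116–118 mm up the chuck axis and within about 3 mm of it sideways, against 117 mm when fully down. A reading just after tightening was a little lower, at 114.7 mm. I take this as sensor noise.
- **Lock bar:** I swung it over with closed fingers and pressed with about 29 N until it stopped. In both views it then lies within about 0.003 rad of the head plate, between the yellow prongs.
- **Surroundings:** The tin, jar and bottle look unmoved in the last scene picture. The arm is parked clear and touches nothing.

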